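# Find and open the loose cover of the bench service duct

## Task

One of the four cover panels on top of the service duct is the access flap over the gas shut-off valve; it looks like the other three, which are fastened down. With closed fingertips press lightly on the front (robot-side) half of one panel after another until you find the one that rocks, then push that one fully open, front edge down into the duct, and move the arm clear. Pick nothing up, and leave everything on and around the duct where it stands.

Things in the scene. Friction and masses are not known exactly. Their poses are not given: they have to be found in the camera images.
- bay1 (a point): centre of the top face of cover panel 1 of 4, counted from the left (+y) end of the duct; 110 mm above the bench, flush with the duct top. x points level to the duct's rear (away from the robot), y along the row to the left, z up. Fixed: does not move when a panel is pushed
- bay2 (a point): centre of the top face of cover panel 2 of 4, counted from the left (+y) end of the duct; 110 mm above the bench, flush with the duct top. x points level to the duct's rear (away from the robot), y along the row to the left, z up. Fixed: does not move when a panel is pushed
- bay3 (a point): centre of the top face of cover panel 3 of 4, counted from the left (+y) end of the duct; 110 mm above the bench, flush with the duct top. x points level to the duct's rear (away from the robot), y along the row to the left, z up. Fixed: does not move when a panel is pushed
- bay4 (a point): centre of the top face of cover panel 4 of 4, counted from the left (+y) end of the duct; 110 mm above the bench, flush with the duct top. x points level to the duct's rear (away from the robot), y along the row to the left, z up. Fixed: does not move when a panel is pushed
- duct: bench service duct: fixed grey steel box 150 (x) by 580 (y) by 110 mm high, origin at the centre of its underside, x to the rear, y to the left. In its top four identical aluminium panels, 96 (x) by 88 (y) by 5 mm, three dark ribs near the front edge, at y = 187.5, 82.5, -82.5, -187.5 mm. One, in any bay, is loose (joint flap); three are fastened and give nothing
- flap (a joint): tilt (rad) of the loose panel: 0 shut, 1.2 open at its stop. Its pin lies along y, 28 mm behind the panel's centre, 2.5 mm below its top: the front 76 mm swing down and rearward, the rear 20 mm rise. Press ahead of the pin: about 2 N half-way to the front edge. Friction hinge, no spring: stays where left. Room for a finger inside down to 50 mm above the bench
- septa_tin: low round steel tin, 46 mm across, 18 mm high, standing loose on the deck in the middle of the duct; origin under its centre. To be left alone.
- union_nut: brass hexagon nut, 21 mm across, 18 mm high, loose on the left end of the duct top; origin under its centre. To be left alone.
- ferrule_box: small clear box with white lid, 35 x 27 x 16 mm, loose on the right end of the duct top; origin under its centre. To be left alone.
- amber_bottle: amber glass bottle, 52 mm across, 98 mm high, standing loose on the bench in front of the duct; origin under its centre. To be left alone.
- mouse: black computer mouse, 104 x 60 x 35 mm, on the bench in front of the duct; origin under its centre. To be left alone.
- screwdriver: screwdriver lying on the bench in front of the duct. To be left alone.
- vial_rack: blue rack 75 x 150 mm with crimped glass vials, 65 mm high, on the bench behind the duct; origin under its centre. To be left alone.
- flowmeter: white handheld flow meter, 62 x 125 x 26 mm, lying on the bench behind the duct; origin under its centre. To be left alone.

How it is judged (in metres and radians):
On the way:
1. the loose panel has been pressed and rocks (tilted by more than 0.05 rad) (value of joint flap above 0.05 rad).
At the end, for the whole second after the job is handed in: the loose panel stands open at rest, tilted by more than 0.95 rad (its stop is at 1.2 rad), and each loose thing on and around the duct is within 30 mm of where it was (value of joint flap above 0.95 rad and velocity of joint flap between -0.05 and 0.05 rad/s and distance of each of septa_tin, union_nut, ferrule_box, amber_bottle, mouse, screwdriver, vial_rack, flowmeter from where it was at the start of the episode below 0.03 m); the robot touches nothing.
It fails at once if a thing standing on or around the duct is lifted, carried or shoved by more than 30 mm (not (distance of each of septa_tin, union_nut, ferrule_box, amber_bottle, mouse, screwdriver, vial_rack, flowmeter from where it was at the start of the episode below 0.03 m)).
It fails at once if the fingers press anything harder than 50 N (contact force between the fingers and anything else above 50 N).
It also fails if it takes over 51 s, if anything falls off the work surface, if the arm or the gripper's body presses on something with over 40 N, if the wrist force passes 120 N, or if a joint passes its speed limit or range.

## Robot

A 7-joint arm with a two-finger parallel gripper is mounted at the origin on the work surface. World frame = base frame: x ahead of the robot, y to its left, z up, the work surface at z = 0. Lengths are in mm, angles in rad, forces in N, time in s.
With the tool pointing down it reaches from about 400 to 875 mm from the base axis. Payload 4.4 kg.
Tool frame: the origin (TCP) lies at the very end of the fingers, on their centre line; the grasp point (between the pads) lies 19 mm behind it; y points along the fingers, z is the direction in which the jaws open and shut, and the axes are right-handed (so a half turn about y gives the same grasp; the last joint's range is limited). The gripper opens to 85 mm and grips with 20 to 120 N. Pads are 22 mm wide; open, the fingers measure 114 mm over their backs; the gripper's body (76 mm by 85 mm) begins 54 mm behind the grasp point. The pads swing forward as they close: fully open they stand 13 mm farther back than shut.
Start: joints at [1.203, 0.628, 0.038, 1.517, -0.027, 0.996, -0.02], TCP at [193.233, -620.628, 231.313] pointing down, gripper open.
Joint ranges: [-3.06, 3.06], [-0.37, 2.12], [-1.25, 1.32], [0.18, 2.47], [-1.1, 4.24], [0.23, 1.98], [-2.94, 2.94]. Speed limits (rad/s): [2.57, 2.57, 3.14, 3.14, 3.14, 3.14, 3.14].

## Interface

Orientations are given as [roll, pitch, yaw] about the fixed x, y, z axes, in that order (R = Rz(yaw) Ry(pitch) Rx(roll)).
In Python, from cell import ctrl, imaging, finish_job gives the robot as it stands.
- The arm moves only by the shell command python3 -m inch 'ROWS'. ROWS is JSON, one flat list of numbers, 7 for each row, row after row: the opening, from 0 (shut) to 1 (fully open), then the shift along the tool's x, y, z in cm, then the turn, a rotation vector about the tool's x, y, z in degrees. A call has 1 to 12 rows; each row is the pose to reach, as a shift and turn from the pose commanded when the call began, along the tool's axes at that moment; what a row does not reach only later rows make up. A row lasts 1/10 s, in which the tool goes at most 50 mm and 8.59 degrees, less where a joint would pass 70% of its speed; a pose out of reach is approached as far as the arm can. A call with a gripper value outside its range is refused whole. The fingers move at their own pace and stop on an object; the grip force is fixed at half the most. Time passes only in rows, so rows that repeat a pose let the fingers close. It gives the time, the measured TCP pose, the force and the opening at its end, in the units of the state.
- ctrl.read_state(): the state, without advancing time (a new reading comes with each control period).
- imaging.get_image(name): name is "scene" or "top" or "wrist"; returns a dict with "img" (480x640x3 uint8, red, green, blue), "fx", "fy", "cx", "cy" (pixels), "R" (3x3) and "t" (3): a world point X has camera coordinates R X + t. Camera axes: x right, y down, z forward; pixel columns grow to the right and rows downward; lengths in mm; the calibration is good to about 2 mm. A picture is of the moment at which its call begins. There is no depth.
- finish_job(): hands the job in, once; it reports no verdict.
The state is a dict: "clock": time; "qpos": joint angles; "qd": joint speeds; "tau": joint torques, N m; "eef_pos": TCP position; "tool_rot": TCP orientation; "force": force on the tool from outside, world axes, zero at the start; "torque": the same for the moment, N m; "width": finger opening in mm.
Only numpy, scipy, OpenCV 4.12 (cv2) and the standard library are available. Lean on these libraries where they do the work, as an engineer would, in place of code of your own. Each camera call takes 0.05 s, during which the arm holds its last target.

## Working session

There is one attempt and no reset: what is moved stays moved. The work goes in short steps, Python scripts to look and compute and a shell command to move; the robot and the scene stay as the last step left them, time stands still between calls to the robot, and variables do not carry over. Pictures are saved under pics/ and viewed, and the job is handed in when it is done.

```bash
mkdir -p pics; ls
python3 - <<'E'
from cell import ctrl, imaging
import cv2,json
s=ctrl.read_state();print({k:s[k] for k in('clock','eef_pos','tool_rot','force','width')})
for n in("scene","top"):
    d=imaging.get_image(n);cv2.imwrite(f"pics/{n}0.png",d["img"][:,:,::-1])
    print(n,d["fx"],d["fy"],d["cx"],d["cy"],d["R"],d["t"])
E
```

```text
pics
{'clock': 0.0, 'eef_pos': array([ 193.05084121, -620.01829785,  230.38163775]), 'tool_rot': array([-1.57270102e+00, -3.35424375e-05, -2.83977794e+00]), 'force': array([-0.28060683,  0.35754251,  1.23425571]), 'width': 85.21854803047482}
scene 564.8521278184116 564.8521278184116 317.6174745179485 247.1164701031441 [[-0.88176839  0.471549    0.01122727]
 [ 0.2868539   0.55499073 -0.78083297]
 [-0.37443204 -0.68529325 -0.62463895]] [ 487.8657515  -106.68613372 1203.92513786]
top 609.1296501447126 609.1296501447126 312.7313514767701 236.46988703920027 [[ 0.02983965 -0.99923309 -0.02535401]
 [-0.99352782 -0.02686893 -0.11036546]
 [ 0.10959958  0.02848319 -0.99356763]] [  32.50599642  548.08196333 1195.89500834]
```

View pics/scene0.png

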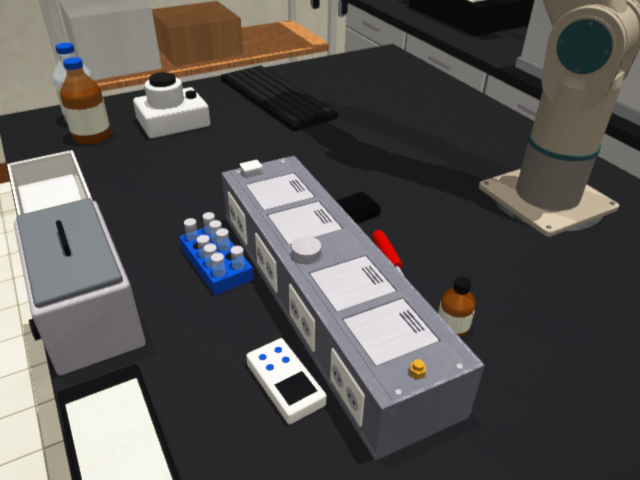

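View pics/top0.png

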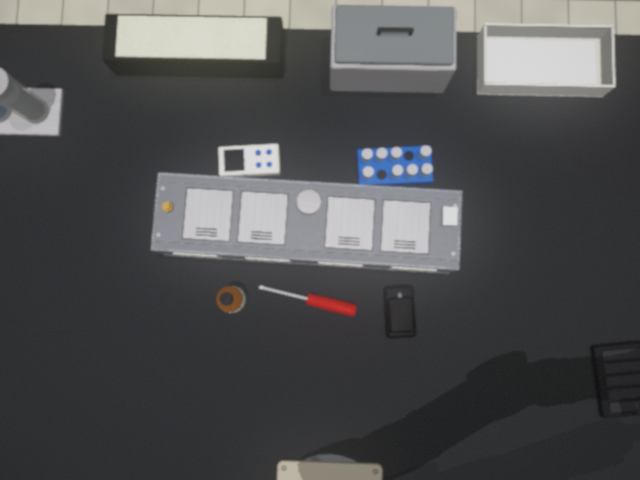

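The top view shows the duct with its panels at about (208,215), (263,218), (350,223) and (406,227). The tin is at (309,202), the nut at (168,207) and the box at (450,215). I'll enlarge it to measure.

Run:
```python
import cv2
a=cv2.imread("pics/top0.png")
cv2.imwrite("pics/cl.png",cv2.resize(a[165:275,145:305],None,fx=5,fy=5,interpolation=cv2.INTER_CUBIC))
cv2.imwrite("pics/cr.png",cv2.resize(a[165:275,310:470],None,fx=5,fy=5,interpolation=cv2.INTER_CUBIC))
```

```text
(no output)
```

View pics/cl.png

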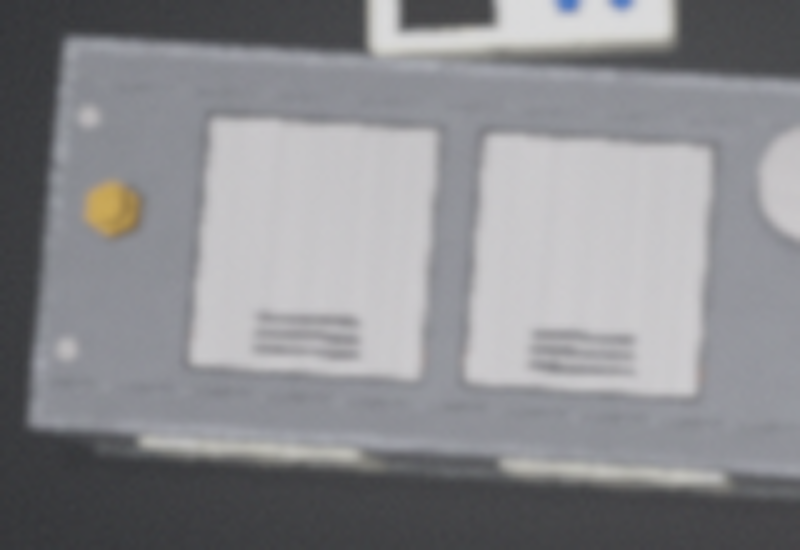

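View pics/cr.png

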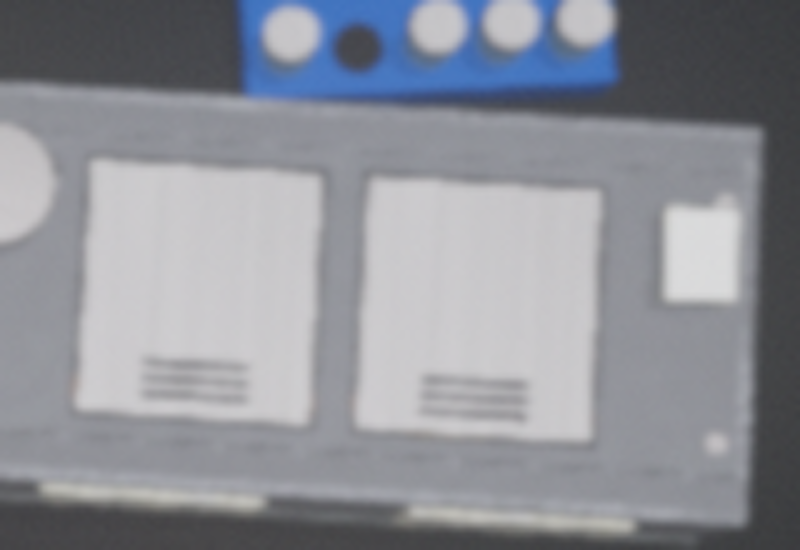

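The panel corners and duct corners read clearly. I'll fit the duct pose to them at z = 110.

```bash
cat > h.py <<'E'
import numpy as np,cv2
from cell import ctrl,imaging
def ray(d,uv,z):
    R=np.array(d["R"]);t=np.array(d["t"]);uv=np.atleast_2d(uv)
    c=np.c_[(uv[:,0]-d["cx"])/d["fx"],(uv[:,1]-d["cy"])/d["fy"],np.ones(len(uv))]
    w=c@R; o=-R.T@t
    return o+w*((z-o[2])/w[:,2])[:,None]
E
python3 - <<'E'
from h import *
d=imaging.get_image("top")
L=np.array([[210,117],[440,128],[420,380],[190,366],[484,132],[714,144],[698,396],[466,383],[65,37],[30,428]])/5.+[145,165]-.4
Rr=np.array([[90,158],[324,172],[310,425],[77,410],[368,177],[602,188],[592,440],[355,427],[763,127],[746,525]])/5.+[310,165]-.4
P=ray(d,np.r_[L,Rr],110)[:,:2]
def pan(y):return [[48,y+44],[48,y-44],[-48,y-44],[-48,y+44]]
M=np.array(pan(187.5)+pan(82.5)+[[75,290],[-75,290]]+pan(-82.5)+pan(-187.5)+[[75,-290],[-75,-290]])
mc,pc=M.mean(0),P.mean(0)
U,S,V=np.linalg.svd((M-mc).T@(P-pc));R=(U@V).T
t=pc-R@mc
print("yaw",np.arctan2(R[1,0],R[0,0]),"origin",t,"scale",S.sum()/((M-mc)**2).sum())
print(np.round(P-(M@R.T+t),1).tolist())
for y in(187.5,82.5,-82.5,-187.5):
    c=R@[0,y]+t; p=R@[-25,y]+t; e=R@[-40,y]+t; print(y,c,"press",p,np.hypot(*p))
print("tin",ray(d,[309,202],128),"nut",ray(d,[167.5,206.5],128),"bottle",ray(d,[228,298],98))
print("box",ray(d,[450,216],126))
s=ctrl.read_state();print(s['clock'],s['qpos'])
from scipy.spatial.transform import Rotation as Q
print(Q.from_euler('xyz',s['tool_rot']).as_matrix().round(3))
E
```

```text
yaw -0.03472311727868967 origin [569.10139721  59.40642073] scale 1.0000662505292635
[[-0.3, 0.4], [0.7, -0.0], [-0.1, -0.1], [-0.2, -0.4], [0.1, 0.1], [0.8, 0.2], [0.4, -0.4], [-0.1, -0.6], [0.4, 0.4], [-0.4, -0.2], [-0.0, 0.7], [-0.1, 0.0], [-0.3, 0.1], [-0.1, -0.4], [-1.0, 0.4], [0.1, 0.3], [0.6, -0.2], [-0.0, 0.3], [0.0, -0.6], [-0.5, 0.1]]
187.5 [575.61067349 246.79339819] press [550.62574316 247.66130169] 603.7589166078241
82.5 [571.96547877 141.85669081] press [546.98054844 142.72459431] 565.2946401646922
-82.5 [566.23731565 -23.04384936] press [541.25238533 -22.17594585] 541.7064862032536
-187.5 [ 562.59212094 -127.98055673] press [ 537.60719061 -127.11265323] 552.4301928842693
tin [[600.67720536  54.18563091 128.        ]] nut [[585.35197177 319.24468557 128.        ]] bottle [[418.34871449 202.64840096  98.        ]]
box [[ 581.44661566 -207.810524    126.        ]]
0.15 [ 1.20320274  0.6291393   0.0384704   1.5181611  -0.02698492  0.99631296
 -0.02000409]
[[-0.955 -0.     0.297]
 [-0.297  0.001 -0.955]
 [ 0.    -1.    -0.002]]
```

The fit is good: residuals are at or below 1 mm and the scale is 1.000. I'll shut the fingers and travel high to panel 4, turning the tool to line up with the duct.

```bash
python3 -m inch '[0,-4,0,-3,0,2,0, 0,-8,0,-6,0,4,0, 0,-12,0,-9,0,6,0, 0,-16,0,-12,0,8,0, 0,-20,0,-15.5,0,9,0, 0,-24,0,-18.5,0,10,0, 0,-28,0,-21.5,0,12,0, 0,-32,0,-24.7,0,14,0, 0,-36,0,-27.8,0,16,0, 0,-40,0,-31,0,18,0, 0,-44,0,-34,0,19.2,0, 0,-47.5,0,-36.8,0,19.2,0]'; python3 -m inch '[0,0,2,0,0,0,0, 0,0,4,0,0,0,0, 0,0,6,0,0,0,0, 0,0,7,0,0,0,0, 0,0,8,0,0,0,0, 0,0,8,0,0,0,0, 0,0,8,0,0,0,0]'
python3 - <<'E'
from h import *
for n in("scene","top"):
    d=imaging.get_image(n);cv2.imwrite(f"pics/{n}1.png",d["img"][:,:,::-1])
s=ctrl.read_state();print(s['eef_pos'],s['tool_rot'],s['force'])
E
```

```text
clock: 1.35
eef_pos: [537.7, -127.1, 231.3]
tool_rot: [-1.571, 0.0, 3.108]
force: [0.2, -0.6, 0.1]
width: 0.2
clock: 2.05
eef_pos: [537.1, -129.2, 151.7]
tool_rot: [-1.571, 0.001, 3.108]
force: [-1.4, 0.3, 0.2]
width: 0.0
[ 537.45410268 -129.16507696  152.14042021] [-1.57056325e+00  1.66605807e-03  3.10808722e+00] [-0.46969699  0.10320505  0.02916974]
```

View pics/scene1.png

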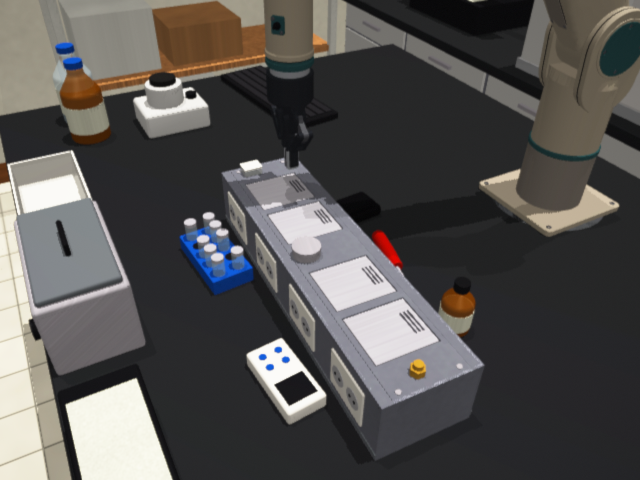

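The closed fingers hang over the front of panel 4. I'll descend and probe in small steps.

```bash
python3 -m inch '[0,0,1.5,0,0,0,0, 0,0,3,0,0,0,0, 0,0,3.5,0,0,0,0, 0,0,3.7,0,0,0,0, 0,0,3.7,0,0,0,0]';  python3 -m inch '[0,0,0.1,0,0,0,0, 0,0,0.2,0,0,0,0, 0,0,0.3,0,0,0,0]'; python3 -m inch '[0,0,0.1,0,0,0,0, 0,0,0.1,0,0,0,0]'
```

```text
clock: 2.65
eef_pos: [537.2, -129.0, 114.8]
tool_rot: [-1.571, 0.001, 3.108]
force: [-1.0, 0.5, 1.1]
width: 0.1
clock: 2.95
eef_pos: [537.0, -129.0, 111.6]
tool_rot: [-1.571, 0.001, 3.108]
force: [-0.3, 0.4, -0.4]
width: 0.1
clock: 3.15
eef_pos: [536.7, -128.9, 110.2]
tool_rot: [-1.571, -0.0, 3.108]
force: [0.1, 0.3, 0.3]
width: 0.0
```

```bash
python3 -m inch '[0,0,0.1,0,0,0,0, 0,0,0.1,0,0,0,0]'; python3 -m inch '[0,0,0.1,0,0,0,0, 0,0,0.1,0,0,0,0]'
```

```text
clock: 3.35
eef_pos: [536.8, -129.0, 109.3]
tool_rot: [-1.571, -0.0, 3.108]
force: [-1.1, 0.6, 0.8]
width: -0.1
clock: 3.55
eef_pos: [536.8, -128.9, 108.3]
tool_rot: [-1.571, -0.0, 3.108]
force: [0.0, 0.0, 1.5]
width: -0.1
```

```bash
python3 -m inch '[0,0,0.1,0,0,0,0, 0,0,0.1,0,0,0,0]'; python3 -m inch '[0,0,0.1,0,0,0,0, 0,0,0.1,0,0,0,0]'
```

```text
clock: 3.75
eef_pos: [536.8, -128.9, 107.2]
tool_rot: [-1.571, -0.0, 3.108]
force: [-0.6, -0.7, 2.3]
width: 0.1
clock: 3.95
eef_pos: [536.8, -128.9, 106.2]
tool_rot: [-1.571, -0.0, 3.108]
force: [-0.1, -0.2, 0.8]
width: -0.1
```

```bash
python3 -m inch '[0,0,0.1,0,0,0,0, 0,0,0.2,0,0,0,0, 0,0,0.3,0,0,0,0,0,0,0.4,0,0,0,0]'; python3 -m inch '[0,0,0.1,0,0,0,0, 0,0,0.2,0,0,0,0, 0,0,0.3,0,0,0,0,0,0,0.4,0,0,0,0]';python3 - <<'E'
from h import *
d=imaging.get_image("scene");cv2.imwrite("pics/s2.png",cv2.resize(d["img"][100:260,200:400,::-1],None,fx=4,fy=3.75,interpolation=cv2.INTER_CUBIC))
E
```

```text
clock: 4.35
eef_pos: [537.1, -128.9, 102.3]
tool_rot: [-1.571, 0.001, 3.108]
force: [0.2, 0.9, 2.0]
width: -0.1
clock: 4.75
eef_pos: [537.5, -129.0, 98.4]
tool_rot: [-1.571, 0.001, 3.108]
force: [1.8, -0.2, 2.6]
width: 0.0
```

View pics/s2.png

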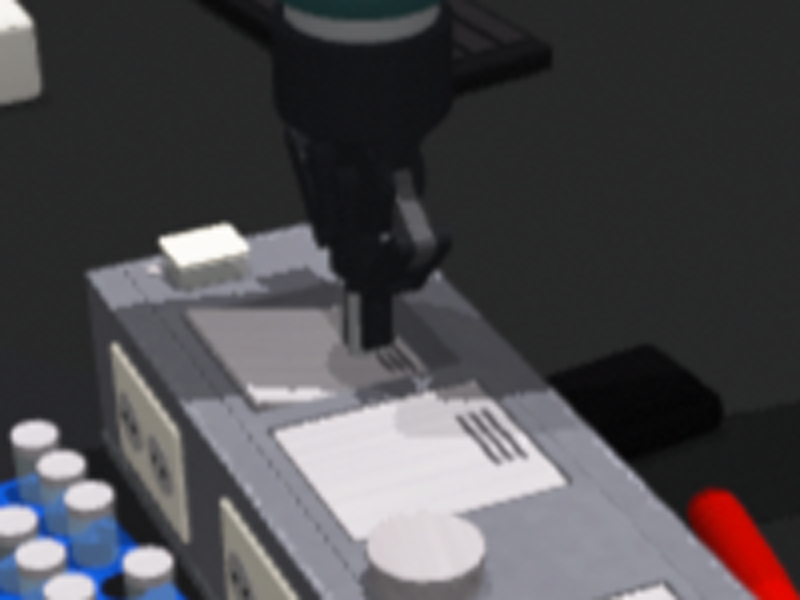

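Panel 4 tilts under the fingertips at about 2 N, so it is the loose one. Pushing it down.

```bash
python3 -m inch '[0,0,0.2,0,0,0,0, 0,0,0.5,0,0,0,0, 0,0,0.8,0,0,0,0, 0,0,1.1,0,0,0,0, 0,0,1.4,0,0,0,0, 0,0,1.7,0,0,0,0, 0,0,2,0,0,0,0]'; python3 -m inch '[0,0,0.3,0,0,0,0, 0,0,0.6,0,0,0,0, 0,0,0.9,0,0,0,0, 0,0,1.2,0,0,0,0, 0,0,1.5,0,0,0,0,0,0,1.7,0,0,0,0]'
```

```text
clock: 5.5
eef_pos: [536.5, -128.9, 77.9]
tool_rot: [-1.571, -0.001, 3.108]
force: [0.5, -0.8, 2.6]
width: 0.1
clock: 6.1
eef_pos: [536.6, -128.9, 61.0]
tool_rot: [-1.571, -0.001, 3.108]
force: [-0.1, 0.1, 2.6]
width: -0.2
```

Now rearward (tool −x), in small steps.

```bash
python3 -m inch '[0,-0.2,0,0,0,0,0, 0,-0.4,0,0,0,0,0, 0,-0.6,0,0,0,0,0, 0,-0.8,0,0,0,0,0, 0,-1,0,0,0,0,0]'; python3 -m inch '[0,-0.2,0,0,0,0,0, 0,-0.4,0,0,0,0,0, 0,-0.6,0,0,0,0,0, 0,-0.7,0,0,0,0,0]'
```

```text
clock: 6.6
eef_pos: [546.6, -129.2, 61.2]
tool_rot: [-1.571, -0.001, 3.108]
force: [-2.2, 1.1, 1.1]
width: 0.1
clock: 7.0
eef_pos: [553.9, -129.5, 61.3]
tool_rot: [-1.571, -0.0, 3.108]
force: [-2.6, -0.5, -0.4]
width: -0.1
```

```bash
python3 -m inch '[0,-0.1,0,0,0,0,0, 0,-0.2,0,0,0,0,0,0,-0.2,0,0,0,0,0]'; python3 -m inch '[0,-0.1,0,0,0,0,0, 0,-0.2,0,0,0,0,0,0,-0.2,0,0,0,0,0]';python3 -m inch '[0,-0.1,0,0,0,0,0, 0,-0.1,0,0,0,0,0]'
```

```text
clock: 7.3
eef_pos: [555.9, -129.5, 61.3]
tool_rot: [-1.571, 0.0, 3.108]
force: [-2.3, -0.3, -1.3]
width: -0.1
clock: 7.6
eef_pos: [558.0, -129.6, 61.3]
tool_rot: [-1.571, 0.0, 3.108]
force: [-2.2, 0.0, -1.4]
width: 0.1
clock: 7.8
eef_pos: [558.9, -129.6, 61.3]
tool_rot: [-1.571, 0.0, 3.108]
force: [-2.7, -0.3, -0.9]
width: 0.1
```

```bash
python3 -m inch '[0,-0.1,0,0,0,0,0, 0,-0.1,0,0,0,0,0]'; python3 -m inch '[0,-0.1,0,0,0,0,0, 0,-0.1,0,0,0,0,0]';python3 - <<'E'
from h import *
d=imaging.get_image("scene");cv2.imwrite("pics/s3.png",cv2.resize(d["img"][100:260,200:400,::-1],None,fx=4,fy=3.75,interpolation=cv2.INTER_CUBIC))
E
```

```text
clock: 8.0
eef_pos: [559.3, -129.7, 61.2]
tool_rot: [-1.571, -0.001, 3.108]
force: [-3.9, -0.2, -0.0]
width: 0.4
clock: 8.2
eef_pos: [559.4, -129.7, 61.2]
tool_rot: [-1.571, -0.003, 3.108]
force: [-6.2, 0.5, 0.6]
width: -0.2
```

View pics/s3.png

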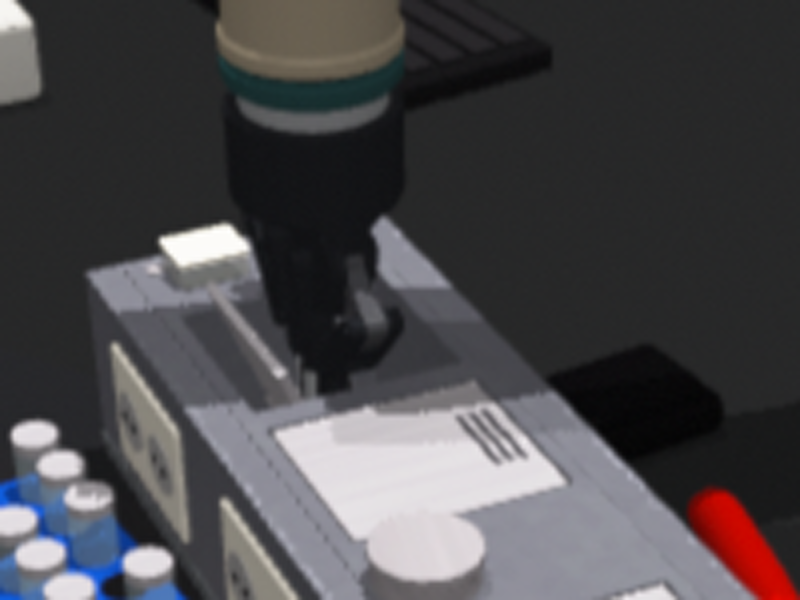

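The flap is nearly upright, and the tip has stalled with force rising to 6 N, so it is at its stop. I'll back off forward first, then lift out.

```bash
python3 -m inch '[0,0.3,0,0,0,0,0, 0,0.8,0,0,0,0,0, 0,1.3,0,0,0,0,0, 0,1.7,0,0,0,0,0, 0,1.7,0,0,0,0,0]'; python3 -m inch '[0,0,-1,0,0,0,0, 0,0,-3,0,0,0,0, 0,0,-5,0,0,0,0, 0,0,-8,0,0,0,0, 0,0,-11,0,0,0,0, 0,0,-14,0,0,0,0, 0,0,-17,0,0,0,0]'; python3 -m inch '[0,0,0,3,0,0,0, 0,0,0,7,0,0,0, 0,0,0,11,0,0,0, 0,0,0,15,0,0,0, 0,0,0,18,0,0,0, 0,0,0,21,0,0,0, 0,0,0,24,0,0,0, 0,0,0,25,0,0,0, 0,0,0,25,0,0,0, 0,0,0,25,0,0,0]'
python3 - <<'E'
from h import *
d=imaging.get_image("scene");cv2.imwrite("pics/s4.png",d["img"][:,:,::-1])
cv2.imwrite("pics/s4c.png",cv2.resize(d["img"][150:230,210:310,::-1],None,fx=7,fy=7,interpolation=cv2.INTER_CUBIC))
d=imaging.get_image("top");cv2.imwrite("pics/t4.png",d["img"][:,:,::-1])
a=cv2.imread("pics/top0.png").astype(int);b=d["img"][:,:,::-1].astype(int)
m=(abs(a-b).max(2)>40).astype('uint8');n,l,st,c=cv2.connectedComponentsWithStats(m);print([x.tolist() for x in st[1:] if x[4]>5])
E
```

```text
clock: 8.75
eef_pos: [543.4, -129.2, 61.5]
tool_rot: [-1.571, 0.0, 3.108]
force: [-0.5, -0.2, -0.9]
width: -0.0
clock: 9.45
eef_pos: [544.1, -129.1, 233.5]
tool_rot: [-1.571, 0.001, 3.108]
force: [0.1, -0.7, -0.3]
width: 0.0
clock: 10.45
eef_pos: [536.1, -377.1, 231.5]
tool_rot: [-1.572, 0.0, 3.11]
force: [-0.1, 0.3, 0.5]
width: -0.5
[[595, 194, 30, 53, 213], [381, 200, 50, 54, 2203], [635, 219, 5, 5, 9], [629, 224, 5, 5, 8], [608, 230, 32, 90, 1441], [439, 267, 5, 2, 9], [456, 266, 4, 4, 11], [617, 326, 4, 3, 8], [636, 326, 4, 2, 6], [516, 332, 124, 148, 12061], [299, 463, 3, 5, 11], [378, 466, 3, 3, 6], [378, 474, 4, 6, 17]]
```

View pics/s4.png

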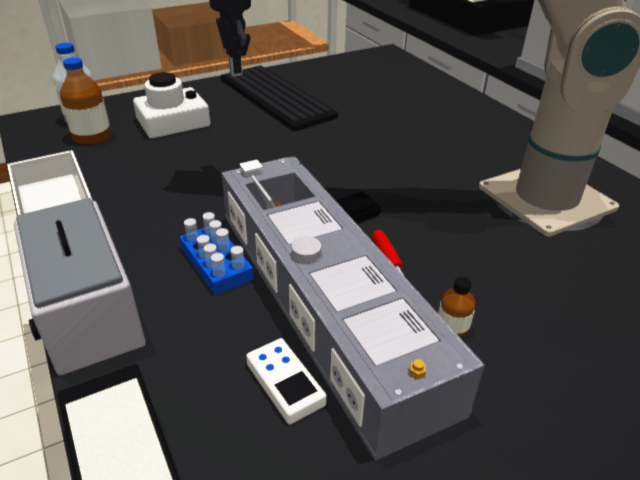

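View pics/t4.png

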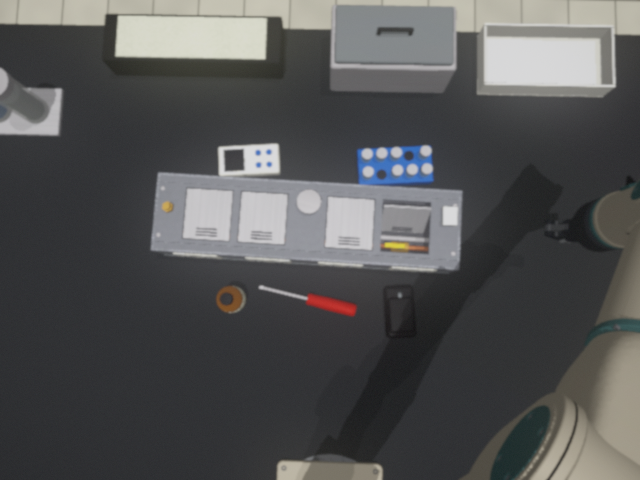

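View pics/s4c.png

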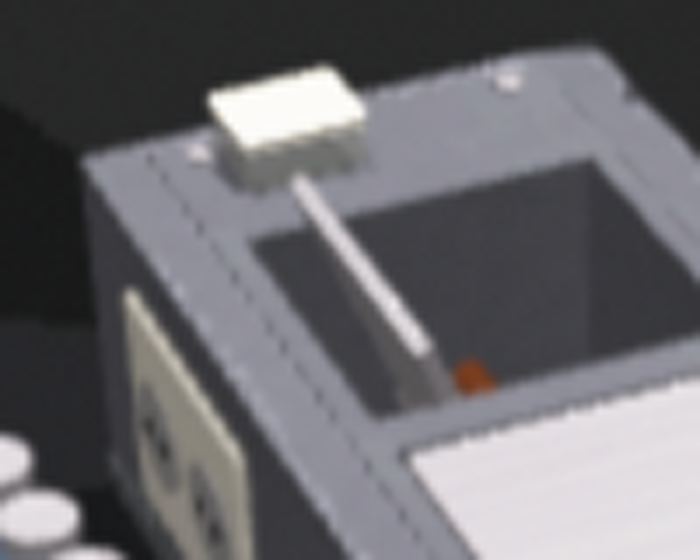

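The flap stays open with the valve visible, the arm is clear and nothing else has moved. One numeric check on the angle from the flap's front edge in the top view.

Run:
```python
from h import *
d=imaging.get_image("top");y=-.0347;Rz=np.array([[np.cos(y),-np.sin(y)],[np.sin(y),np.cos(y)]])
for a in(.95,1.05,1.2):
    for s in(76,-20):
        p=Rz@[28-s*np.cos(a),-187.5]+[569.1,59.4];X=d["R"]@np.r_[p,107.5-s*np.sin(a)]+d["t"]
        print(a,s,d["fx"]*X[0]/X[2]+d["cx"],d["fy"]*X[1]/X[2]+d["cy"])
cv2.imwrite("pics/t5.png",cv2.resize(d["img"][190:260,370:450,::-1],None,fx=8,fy=8,interpolation=cv2.INTER_CUBIC))
print(ctrl.read_state()['qd'].round(3))
```

```text
0.95 76 401.05437185838724 238.2888875348731
0.95 -20 407.48896577920056 204.0564120304263
1.05 76 400.9660675316154 235.32120662260118
1.05 -20 407.5209188374805 204.85288040671995
1.2 76 400.9254703173025 230.49797750368597
1.2 -20 407.54153688191604 206.1751187870122
[ 0.004 -0.001  0.008 -0.002  0.005 -0.002  0.003]
```

View pics/t5.png

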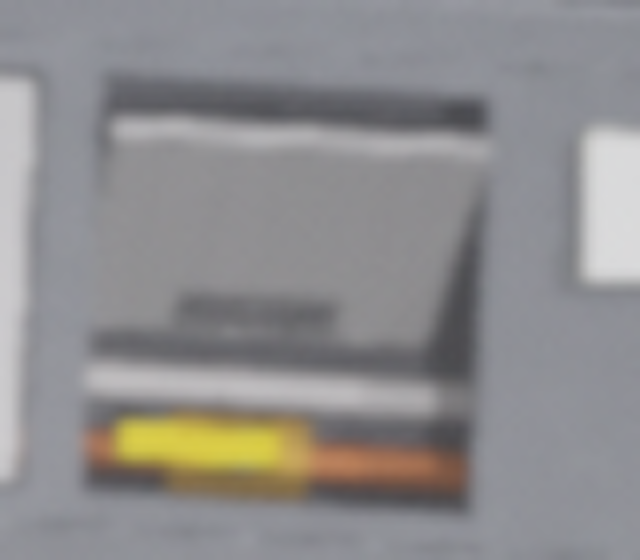

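The flap's front edge sits at about row 232, which corresponds to roughly 1.15–1.2 rad. Handing in.

```bash
python3 -c "
from cell import finish_job
print(finish_job())"
```

```text
the job is handed in; nothing more can be done
None
```

The access flap is panel 4, at the right-hand end of the duct. It was the first one I pressed, so I never touched the other three. It gave way at about 2 N. I pushed it down and rearward until it stopped and the force rose to about 6 N, then backed out, lifted clear and moved the arm well away to the right. I handed the job in at about 10.6 s.

**Last checks:**
- **Flap angle:** the front edge in the top camera image puts it at about 1.15–1.2 rad, against the 0.95 rad required. It stayed there after I let go.
- **Loose items:** comparing the top image with the one from the start, only panel 4, the arm and its shadow had changed. All eight loose items were where they started.
- **Arm:** it was at rest with no measurable contact force.

No check failed or disagreed.

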